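# Fetch the brass check weight from its curved track for the balance check

### The arm

A 7-joint arm with a two-finger parallel gripper is mounted at the origin on the work surface. World frame = base frame: x ahead of the robot, y to its left, z up, the work surface at z = 0. Lengths are in m, angles in rad, forces in N, time in s.
With the tool pointing down it reaches from about 0.425 to 0.925 m from the base axis. Payload 6.8 kg.
Tool frame: the origin (TCP) lies at the very end of the fingers, on their centre line; the grasp point (between the pads) lies 19 mm behind it; z points along the fingers, y is the line along which they close (so a half turn about z gives the same grasp; the last joint's range is limited). The gripper opens to 85 mm and grips with 20 to 120 N. Pads are 22 mm wide; open, the fingers measure 114 mm over their backs; the gripper's body (76 mm by 85 mm) begins 54 mm behind the grasp point. The pads swing forward as they close: fully open they stand 13 mm farther back than shut.
Start: joints at [-0.108, 0.477, 0.022, 1.555, -0.011, 1.109, -0.083], TCP at [0.675, 0, 0.231] pointing down, gripper open.
Joint ranges: [-2.96, 2.96], [-0.34, 2.1], [-1.41, 1.46], [0.24, 2.44], [-1.37, 4.51], [0.17, 1.92], [-2.96, 2.96]. Speed limits (rad/s): [2.39, 2.39, 3.14, 3.14, 3.14, 3.14, 3.14].

### API

Orientations are given as a unit quaternion [w, x, y, z].
In Python, from station import readout, viewer, bot gives the robot as it stands. The module is installed in compiled form; this text tells all that it offers.
- The arm moves only by the shell command python3 -m handwheel 'ROWS' [FORCE]. ROWS is JSON, a list of rows, each a list of 3 entries, a list of its own where there are three numbers: the shift along the tool's x, y, z in mm, then the turn, a rotation vector about the tool's x, y, z in degrees, then the gripper command: -1 is fully open, 1 is shut, values between are in proportion. In form: [[[x, y, z], [ax, ay, az], grip], ...]. A call has 1 to 20 rows; each row is the pose to reach, as a shift and turn from the pose commanded when the call began, along the tool's axes at that moment; what a row does not reach only later rows make up. A row lasts 1/12 s, in which the tool goes at most 41.7 mm and 7.16 degrees, less where a joint would pass 70% of its speed; a pose out of reach is approached as far as the arm can. A call with a gripper value outside its range is refused whole. The fingers move at their own pace and stop on an object; FORCE is the grip in N (left out, the last holds). Time passes only in rows, so rows that repeat a pose let the fingers close. It gives the time, the measured TCP pose, the force and the opening at its end, in the units of the state.
- readout.get_obs(): the state, without advancing time (a new reading comes with each control period).
- viewer.read_camera(name): name is "scene" or "side" or "wrist"; returns a dict with "frame" (400x640x3 uint8, red, green, blue), "fx", "fy", "cx", "cy" (pixels), "dist" ([k1, k2, p1, p2, k3] as OpenCV has them; the pictures are not rectified), "rvec" (rotation vector, rad) and "tvec" (3), from world to camera coordinates, as OpenCV has them; the wrist camera has in their place "tool_from_camera" (4x4, takes a point from camera to tool coordinates, whose origin is the TCP and whose axes are the flange's). Camera axes: x right, y down, z forward; pixel columns grow to the right and rows downward; lengths in m; the calibration is good to about 2 mm. A picture is of the moment at which its call begins: read the wrist's pose just before it. There is no depth.
- bot.hand_in(): hands the job in, once; it reports no verdict.
Trained networks look in a picture, given as the dict that the camera call returned (one of the last four; its "shot" number tells which), for a name from the list of things; names that differ only in an ending like _2 or _b are one class to them, and where a whole thing is asked for, a point or a joint stands for the part that bears it (a point fixed in the world has none). Each returns a list of dicts, best first, with "score" (0 to 1); they miss things now and then, are a little off and sometimes report something else, mostly with a low value. They report only what shows in the picture. A call takes as long as a camera call. They do not tell look-alikes from the thing itself.
- viewer.search_frame(picture, target): "rect" ([centre column, centre row, width, height] in pixels, round what is visible of it).
- viewer.outline_of(picture, target): "mask" (400x640 bool, what is visible of it) and "rect" ([centre column, centre row, width, height] in pixels, round what is visible of it).
The state is a dict: "t": time; "q": joint angles; "joint_vel": joint speeds; "joint_torque": joint torques, N m; "eef_pos": TCP position; "tool_rot": TCP orientation; "contact_force": force on the tool from outside, world axes, zero at the start; "torque": the same for the moment, N m; "gripper_width": opening from 0.0 (shut) to 1.0 (fully open).
Only numpy, scipy, OpenCV 4.12 (cv2) and the standard library are available. Lean on these libraries where they do the work, as an engineer would, in place of code of your own. Each camera call takes 0.05 s, during which the arm holds its last target. There are 200 camera calls.

### The job

For the daily balance check, slide the brass ball-knob weight along its curved track to the exit gap between the red lip ends, lift it out there and set it down gently, upright, in the middle of the balance pan, then let go. The other three weights must stay down in the track, held under its lips and well clear of the exit gap (they may be pushed along if in the way); do not disturb anything else on the table.

Things in the scene. Friction and masses are not known exactly. Their poses are not given: they have to be found in the camera images.
- track: Fixed track: blue base disc 262 dia, 6 thick, with an aluminium C-shaped channel on it. Origin: the arc's centre at table level, z up, +x towards the exit gap; angles count from +x towards +y. Centreline: radius 100, from -118 to 118 deg, closed at both ends. Walls 45 apart, floor 6 above the table, lined slippery (friction about 0.15). It may be left or right of the table's middle, and turned up to 0.8 rad.
- gap (a point): Middle of the exit gap, on the centreline at floor height. Elsewhere two lips (undersides 17, tops 22 above the table, 22 slot between them for the neck) hold the weights' feet down, so that weights only slide. From -14 to +14 deg there are no lips (lip ends red): a weight within 5 of this point lifts straight out.
- stop (a point): End stop of the track at +118 deg, on the centreline at floor height; the other is at -118. The weights start near -90, -50, +50 and +90 deg, in any order. A weight slid into its neighbour pushes it along (feet touch at 40 between centres); there is room for one neighbour to be pushed on past the gap.
- brass_weight: The check weight wanted, brass (golden) all over: foot disc 40 dia x 8 thick, neck 12 dia, ball knob 26 dia on top with its centre 44 above the underside; 57 high, 200 g. Round: its yaw means nothing. Origin: centre of the underside, z up.
- brass_weight_knob (a point): Centre of the brass weight's ball knob.
- steel_weight: Another weight, bare steel (silver), of the same shape and size: foot disc 40 dia x 8 thick, neck 12 dia, ball knob 26 dia on top with its centre 44 above the underside; 57 high, 200 g. Round: its yaw means nothing. Origin: centre of the underside, z up.
- black_weight: Another weight, black, of the same shape and size: foot disc 40 dia x 8 thick, neck 12 dia, ball knob 26 dia on top with its centre 44 above the underside; 57 high, 200 g. Round: its yaw means nothing. Origin: centre of the underside, z up.
- green_weight: Another weight, green, of the same shape and size: foot disc 40 dia x 8 thick, neck 12 dia, ball knob 26 dia on top with its centre 44 above the underside; 57 high, 200 g. Round: its yaw means nothing. Origin: centre of the underside, z up.
- balance: Fixed laboratory balance, white, 240 deep (local x) x 190 wide x 64 high, display at the side towards the robot (-x). Origin: centre of its footprint at table level. Pan centre 30 from the origin along +x.
- pan (a point): Centre of the top of the balance's round steel pan, 100 dia, 75 above the table, inside a clear draught ring of inner radius 74 whose rim is 95 above the table.
- beaker: Bystander, loose: small clear glass beaker, 44 dia x 55 high, standing on the middle of the track's base disc. Origin: centre of its underside.
- dish: Bystander, loose: closed pale culture dish, 68 dia x 26 high, between track and balance. Origin: centre of its underside.
- jar: Bystander, loose: amber sample jar with white cap, 44 dia x 70 high, between track and balance. Origin: centre of its underside.
- blue_bottle: Bystander, loose: blue bottle with black cap, 60 dia x 170 high, beyond track and balance. Origin: centre of its underside.
- canister: Bystander, loose: white and yellow canister, 74 dia x 190 high, far left. Origin: centre of its underside.
- spatula: Bystander, loose: steel spatula 190 long, lying flat on the left; origin midway along it.
- carton: Bystander, loose: blue pack, 100 x 170 x 55 high, on the right. Origin: centre of its underside.
Mind the look-alikes: they are no part of the job. Of the things shaped like the green_weight, the green one is meant. Leave any pink look-alike of the steel_weight alone.

How it is judged:
On the way, in this order (a step that is already met when the one before it is completed fails the run):
1. the brass weight stands in the exit gap, foot still on the track's floor (horizontal distance between brass_weight and gap below 0.01 m and z of brass_weight in the frame of track below 0.012 m), for 0.1 s.
2. the brass weight is lifted clear of the track (z of brass_weight in the frame of track above 0.04 m), for 0.1 s.
3. the brass weight stands on the pan (horizontal distance between brass_weight and pan below 0.02 m and z of brass_weight in the frame of pan between -0.004 and 0.004 m and angle between brass_weight's own z axis and vertical below 0.1 rad and linear speed of brass_weight below 0.02 m/s), for 0.2 s.
At the end, for the whole second after the job is handed in: Brass weight upright (0.1 rad) and still on the pan, within 20 mm of its centre, underside within 4 mm of its top; the other three at rest in the channel (90 to 110 mm from the track's origin, underside below 12 mm), each over 30 mm from the gap's middle (all of step 3 and horizontal distance between steel_weight and track between 0.09 and 0.11 m and z of each of steel_weight, black_weight, green_weight in the frame of track below 0.012 m and horizontal distance between each of steel_weight, black_weight, green_weight and gap above 0.03 m and linear speed of each of steel_weight, black_weight, green_weight below 0.02 m/s and horizontal distance between black_weight and track between 0.09 and 0.11 m and horizontal distance between green_weight and track between 0.09 and 0.11 m); the robot touches nothing.
It fails at once if a bystander is shifted more than 25 mm or tipped (distance of any of beaker, dish, jar, blue_bottle, canister, spatula, carton from where it was at the start of the episode above 0.025 m or angle between any of beaker, dish, jar, blue_bottle, canister, carton's own z axis and vertical above 0.4 rad).
It fails at once if the brass weight is dropped or slammed onto the balance (more than 45 N) (contact force between brass_weight and balance above 45 N).
It fails at once if another weight is lifted out of the track (z of any of steel_weight, black_weight, green_weight in the frame of track above 0.02 m).
It also fails if it takes over 51 s, if anything falls off the work surface, if the arm or the gripper's body presses on something with over 40 N, if the wrist force passes 120 N, or if a joint passes its speed limit or range.

## Working session

There is one attempt and no reset: what is moved stays moved. The work goes in short steps, Python scripts to look and compute and a shell command to move; the robot and the scene stay as the last step left them, time stands still between calls to the robot, and variables do not carry over. Pictures are saved under pics/ and viewed, on a budget of 10 in all, crops included, one or two more only if the job needs it, and the job is handed in when it is done.

```bash
mkdir -p pics; cat > h.py <<'E'
import numpy as np, cv2
from scipy.spatial.transform import Rotation as R
from station import readout, viewer, bot
def cam(n):
    o=readout.get_obs(); p=viewer.read_camera(n)
    K=np.array([[p['fx'],0,p['cx']],[0,p['fy'],p['cy']],[0,0,1.]]); D=np.array(p['dist'],float)
    if n=='wrist':
        T=np.array(p['tool_from_camera']); q=o['tool_rot']; Rt=R.from_quat([q[1],q[2],q[3],q[0]]).as_matrix()
        Rc=Rt@T[:3,:3]; c=Rt@T[:3,3]+np.array(o['eef_pos'])
    else:
        Rw=cv2.Rodrigues(np.array(p['rvec'],float))[0]; Rc=Rw.T; c=-Rw.T@np.array(p['tvec'],float).ravel()
    return p,K,D,Rc,c
def onz(v,uv,z):
    p,K,D,Rc,c=v
    n=cv2.undistortPoints(np.array(uv,float).reshape(-1,1,2),K,D).reshape(-1,2)
    d=np.c_[n,np.ones(len(n))]@Rc.T
    return c+d*((z-c[2])/d[:,2])[:,None]
def proj(v,X):
    p,K,D,Rc,c=v
    return cv2.projectPoints(np.array(X,float).reshape(-1,3),cv2.Rodrigues(Rc.T)[0],-Rc.T@c,K,D)[0].reshape(-1,2)
def save(v,n): cv2.imwrite('pics/'+n,v[0]['frame'][:,:,::-1])
E
python3 - <<'E'
from h import *
for n in ['scene','side','wrist']:
    v=cam(n); save(v,n+'0.png'); print(n,v[4].round(3),v[3][:,2].round(2))
    for t in ['track','brass_weight','brass_weight_knob','steel_weight','black_weight','green_weight','balance','pan','beaker','dish','jar']:
        try: r=viewer.search_frame(v[0],t)
        except Exception as e: print(t,e); continue
        print(t,[(np.round(d['rect']).astype(int).tolist(),round(d['score'],2)) for d in r[:3]])
print(readout.get_obs())
E
```

```text
scene [ 1.341 -0.039  0.941] [-0.64  0.02 -0.77]
track [([394, 198, 78, 59], 0.9)]
brass_weight [([372, 206, 13, 11], 0.49)]
brass_weight_knob [([464, 176, 36, 41], 0.55)]
steel_weight [([372, 206, 13, 16], 0.66), ([416, 242, 12, 19], 0.64)]
black_weight [([365, 191, 14, 16], 0.4)]
green_weight [([427, 193, 15, 17], 0.55), ([397, 197, 83, 63], 0.17)]
balance [([269, 195, 68, 68], 0.58), ([183, 172, 63, 38], 0.33)]
pan [([269, 193, 67, 72], 0.96)]
beaker []
dish [([364, 190, 11, 17], 0.61), ([463, 175, 32, 40], 0.59), ([328, 184, 10, 17], 0.4)]
jar [([327, 211, 11, 20], 0.67)]
side [0.471 0.813 1.063] [ 0.11 -0.62 -0.77]
track [([344, 278, 95, 89], 0.9)]
brass_weight [([259, 189, 27, 48], 0.74), ([326, 241, 12, 15], 0.47)]
brass_weight_knob [([369, 382, 88, 34], 0.16)]
steel_weight [([312, 289, 13, 21], 0.63), ([265, 275, 15, 16], 0.48)]
black_weight []
green_weight [([353, 350, 19, 15], 0.64), ([334, 304, 16, 18], 0.61)]
balance [([362, 154, 80, 66], 0.91), ([326, 242, 11, 16], 0.53)]
pan [([362, 155, 82, 62], 0.68), ([343, 279, 100, 93], 0.49)]
beaker [([342, 272, 15, 23], 0.91)]
di
[... 548 characters left out ...]
1.8, 'q': array([-0.10808897,  0.47702127,  0.02243674,  1.55536509, -0.01148419,
        1.10928776, -0.08310128]), 'joint_vel': array([ 0.00079304,  0.00019772,  0.00035538,  0.00214475,  0.00038822,
       -0.0012609 ,  0.00039795]), 'joint_torque': array([-4.52366498e-05, -5.96312857e+01,  1.60627048e+00, -2.81541467e+01,
        1.24268577e-02,  1.58652270e-03, -6.61770764e-05]), 'eef_pos': array([ 6.75039430e-01, -2.61838798e-05,  2.31309125e-01]), 'tool_rot': array([2.21942117e-05, 7.07127520e-01, 7.07086041e-01, 1.23878432e-05]), 'contact_force': array([-0.99519168, -0.43738609, -0.99966125]), 'torque': array([0.01169322, 0.01184025, 0.04548764]), 'gripper_width': 0.9950129485409978}
```

```bash
python3 - <<'E'
import cv2,numpy as np
a=cv2.imread('pics/scene0.png')[130:280,220:490]; b=cv2.imread('pics/side0.png')[110:380,210:450]
cv2.imwrite('pics/sc.png',cv2.resize(a,None,fx=2.96,fy=2.96,interpolation=2)); cv2.imwrite('pics/sd.png',cv2.resize(b,None,fx=2.2,fy=2.2,interpolation=2))
E
```

```text
(no output)
```

View pics/sc.png

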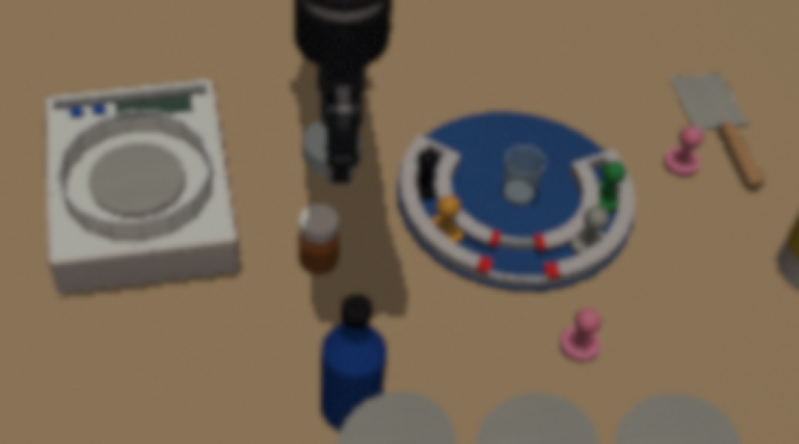

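View pics/sd.png

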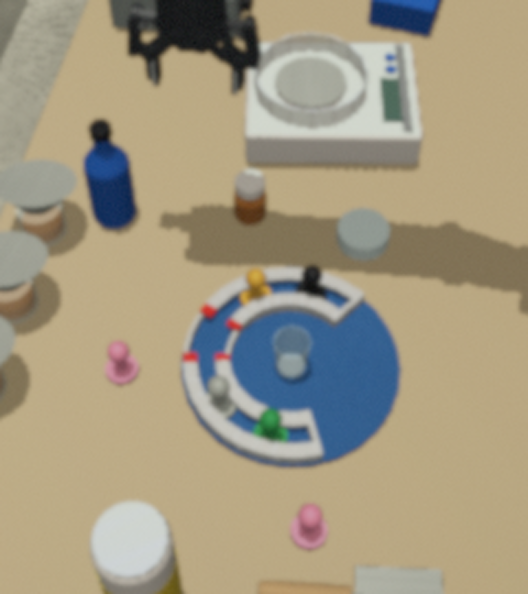

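View pics/wrist0.png

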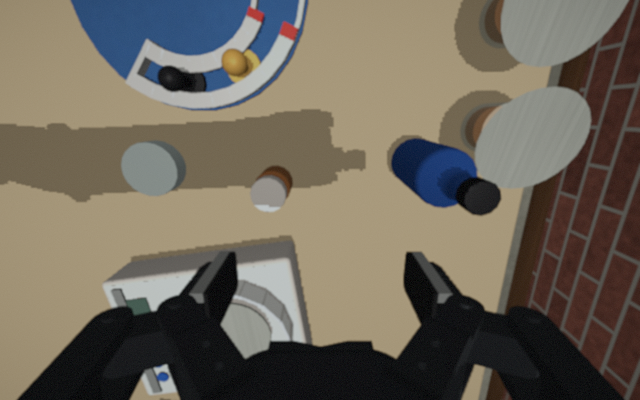

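```bash
cat > m.py <<'E'
from h import *
from scipy.optimize import least_squares
def blobs(v,kind,amin=4):
    f=v[0]['frame']; hsv=cv2.cvtColor(f,cv2.COLOR_RGB2HSV); H,S,V=[hsv[:,:,i].astype(int) for i in range(3)]
    m={'red':((H<5)|(H>174))&(S>170)&(V>90),'brass':(H>=11)&(H<=24)&(S>165)&(V>90),'green':(H>45)&(H<85)&(S>120),'blue':(H>100)&(H<118)&(S>150)}[kind]
    n,l,s,c=cv2.connectedComponentsWithStats(m.astype(np.uint8))
    return [(c[i],s[i][4],s[i][:4]) for i in range(1,n) if s[i][4]>=amin]
E
python3 - <<'E'
from m import *
import pickle
for n in ['scene','side']:
    v=cam(n); pickle.dump(v,open(n+'.pkl','wb'))
    for k in ['red','brass','green','blue']:
        print(n,k,[(c.round(1).tolist(),int(a),s.tolist(), onz(v,c,{'red':.02,'brass':.05,'green':.05,'blue':.006}[k])[0].round(3).tolist()) for c,a,s in blobs(v,k) if a>(200 if k=='blue' else 3)])
    r=viewer.outline_of(v[0],'pan')[0]; m=r['mask']; ys,xs=np.nonzero(m); print('pan mask',r['rect'],r['score'],onz(v,[[xs.mean(),ys.mean()]],.08).round(3))
E
```

```text
scene red [([75.2, 207.5], 3419, [31, 178, 87, 58], [0.584, -0.793, 0.02]), ([386.6, 210.6], 5, [386, 209, 2, 4], [0.61, 0.174, 0.02]), ([401.6, 211.4], 5, [401, 210, 2, 4], [0.614, 0.22, 0.02]), ([383.4, 219.0], 12, [382, 217, 4, 5], [0.643, 0.16, 0.02]), ([405.6, 220.8], 14, [404, 219, 4, 5], [0.65, 0.227, 0.02])]
scene brass [([370.7, 200.2], 28, [368, 197, 6, 9], [0.592, 0.123, 0.05]), ([373.5, 208.5], 8, [372, 207, 4, 4], [0.625, 0.128, 0.05])]
scene green [([425.7, 192.0], 61, [423, 186, 7, 15], [0.56, 0.299, 0.05])]
scene blue [([183.0, 171.0], 1505, [153, 155, 59, 33], [0.415, -0.504, 0.006]), ([571.2, 214.8], 5535, [533, 161, 79, 108], [0.623, 0.754, 0.006]), ([393.3, 187.2], 1114, [367, 169, 54, 40], [0.499, 0.212, 0.006]), ([338.0, 254.1], 481, [330, 240, 19, 33], [0.758, 0.016, 0.006])]
pan mask [267.9, 191.9, 67.6, 70.8] 0.89 [[ 0.583 -0.197  0.08 ]]
side red [([344.2, 58.7], 1824, [312, 30, 57, 52], [0.653, -0.738, 0.02]), ([304.4, 251.4], 13, [303, 250, 4, 4], [0.639, 0.161, 0.02]), ([315.5, 257.5], 6, [314, 257, 4, 2], [0.606, 0.175, 0.02]), ([296.2, 271.8], 4, [295, 271, 3, 2], [0.648, 0.226, 0.02])]
side brass [([322.9, 203.3], 39, [318, 202, 11, 4], [0.613, 0.013, 0.05]), ([325.7, 239.6], 65, [321, 234, 10, 13], [0.585, 0.134, 0.05]), ([277.2, 386.5], 256, [259, 373, 33, 24], [0.627, 0.524, 0.05])]
side green [([332.7, 303.3], 123, [325, 296, 16, 14], [0.539, 0.314, 0.05])]
side blue [([396.6, 102.8], 1064, [379, 82, 36, 43], [0.434, -0.517, 0.006]), ([259.4, 193.5], 583, [249, 173, 21, 40], [0.814, -0.029, 0.006]), ([305.9, 263.4], 228, [298, 247, 19, 35], [0.63, 0.189, 0.006]), ([358.3, 280.2], 2721, [317, 249, 73, 69], [0.486, 0.217, 0.006])]
pan mask [361.6, 156.8, 79.6, 59.7] 0.68 [[ 0.525 -0.158  0.08 ]]
```

```bash
python3 -m handwheel '[[[30,-20,0],[0,0,0],-1],[[60,-40,0],[0,0,0],-0.4],[[90,-60,0],[0,0,0],0.1],[[115,-78,0],[0,0,0],0.1],[[128,-87,0],[0,0,0],0.1],[[128,-87,0],[0,0,0],0.1],[[128,-87,0],[0,0,0],0.1],[[128,-87,0],[0,0,0],0.1]]' 40
python3 - <<'E'
from m import *
v=cam('wrist'); save(v,'w1.png')
for k in ['red','brass']:
    print(k,[(c.round(1).tolist(),int(a),s.tolist(), onz(v,c,{'red':.02,'brass':.05}[k])[0].round(4).tolist()) for c,a,s in blobs(v,k,15)])
for t in ['brass_weight_knob','brass_weight']:
  for r in viewer.outline_of(v[0],t)[:2]:
    ys,xs=np.nonzero(r['mask']); print(t,np.round(r['rect'],1),r['score'],onz(v,[r['rect'][:2],[xs.mean(),ys.mean()]],.05).round(4))
E
```

```text
t: 2.67
eef_pos: [0.5887, 0.1268, 0.2314]
tool_rot: [0.001, 0.708, 0.707, 0.0]
contact_force: [0.1, -0.9, 0.4]
gripper_width: 0.448
red []
brass [([336.5, 268.6], 41, [331, 265, 12, 8], [0.6098, 0.0086, 0.05])]
brass_weight_knob [321.  175.4  29.7  32.5] 0.89 [[0.5899 0.1312 0.05  ]
 [0.5889 0.1285 0.05  ]]
brass_weight [321.3 175.4  27.8  31.9] 0.64 [[0.5902 0.1312 0.05  ]
 [0.5882 0.1285 0.05  ]]
```

View pics/w1.png

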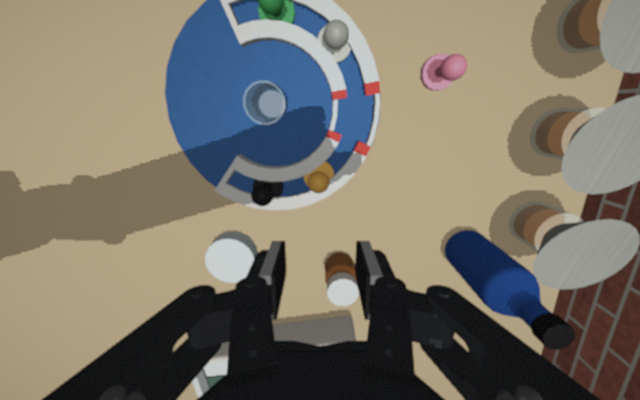

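```bash
python3 - <<'E'
from m import *
import pickle
v=cam('wrist'); pickle.dump(v,open('w1.pkl','wb')); f=v[0]['frame']
hsv=cv2.cvtColor(f,cv2.COLOR_RGB2HSV).astype(int)
pts=[]
m=(((hsv[...,0]<8)|(hsv[...,0]>172))&(hsv[...,1]>130)).astype(np.uint8); m[:70]=0;m[165:]=0;m[:,:320]=0;m[:,395:]=0
n,l,s,c=cv2.connectedComponentsWithStats(m)
P=np.array([c[i] for i in range(1,n) if s[i][4]>25]); W=onz(v,P,.021); print(P.round(1).tolist(),W.round(4).tolist())
mb=(hsv[...,0]>17-6)&(hsv[...,0]<25)&(hsv[...,1]>150)&(hsv[...,2]>70); mb[:160]=0; mb[195:]=0; mb[:,:300]=0; mb[:,336:]=0
ys,xs=np.nonzero(mb); print('brass bbox',xs.min(),xs.max(),ys.min(),ys.max())
print('knob',onz(v,[[319,183],[318.5,182]],.05).round(4))
# fit: x,y,yaw,ri,ro,ang from red centroids over wrist+scene+side
sc=pickle.load(open('scene.pkl','rb')); sd=pickle.load(open('side.pkl','rb'))
obs=[(v,P,None),(sc,np.array([[386.6,210.6],[401.6,211.4],[383.4,219],[405.6,220.8]]),None),(sd,np.array([[304.4,251.4],[315.5,257.5],[296.2,271.8]]),None)]
def model(p):
    return np.array([[p[0]+r*np.cos(p[2]+a),p[1]+r*np.sin(p[2]+a),.021] for r in p[3:5] for a in (-p[5],p[5])])
def res(p,sel=obs):
    o=[]
    for vv,Q,_ in sel:
        q=proj(vv,model(p)); 
        for k in Q:
            d=q-k; j=np.argmin((d**2).sum(1)); o+=list(d[j])
    return np.r_[o,(p[3]-.083)/.001,(p[4]-.1175)/.001,(p[5]-.27)/.02]
for sel in (obs[:1],obs[1:],obs):
    r=least_squares(res,[.53,.207,-.12,.083,.1175,.27],args=(sel,),x_scale=[.01]*5+[.1]); p=r.x
    print(p.round(4),'cost',round(r.cost,2),'gap',(p[:2]+.1*np.array([np.cos(p[2]),np.sin(p[2])])).round(4))
for ang in (-50,-90,50,90): print(ang,proj(v,[p[0]+.1*np.cos(p[2]+np.radians(ang)),p[1]+.1*np.sin(p[2]+np.radians(ang)),.05]).round(1))
E
```

```text
[[371.4, 87.6], [338.8, 94.0], [333.5, 134.8], [361.7, 147.6]] [[0.648, 0.2272, 0.021], [0.6107, 0.2205, 0.021], [0.6051, 0.1744, 0.021], [0.6399, 0.159, 0.021]]
brass bbox 305 332 163 190
knob [[0.5875 0.1218 0.05  ]
 [0.5869 0.123  0.05  ]]
[ 0.5305  0.2068 -0.1194  0.082   0.1186  0.2898] cost 2.36 gap [0.6298 0.1949]
[ 0.5322  0.2082 -0.1311  0.0829  0.1177  0.2816] cost 1.74 gap [0.6313 0.1951]
[ 0.5308  0.2069 -0.1195  0.082   0.1186  0.2886] cost 4.62 gap [0.63   0.1949]
-50 [[317.2 181.9]]
-90 [[261.  194.8]]
50 [[334.6  33.9]]
90 [[271.8  -2.5]]
```

```bash
python3 -m handwheel '[[[-3,0,30],[0,0,0],-0.2],[[-4,-1,65],[0,0,0],-0.2],[[-4,-1,100],[0,0,0],-0.2],[[-4,-1,130],[0,0,0],-0.2],[[-4,-1,155],[0,0,0],-0.2],[[-4,-1,175],[0,0,0],-0.2],[[-4,-1,190],[0,0,0],-0.2],[[-4,-1,200],[0,0,0],-0.2],[[-4,-1,200],[0,0,0],-0.2],[[-4,-1,200],[0,0,0],-0.2]]' 30
python3 - <<'E'
from h import *
v=cam('wrist'); save(v,'w2.png'); print(readout.get_obs()['eef_pos'])
E
```

```text
t: 3.7
eef_pos: [0.5873, 0.1236, 0.0313]
tool_rot: [-0.0, 0.707, 0.707, -0.0]
contact_force: [0.2, -0.5, -0.2]
gripper_width: 0.599
[0.58782288 0.12387207 0.03202893]
```

View pics/w2.png

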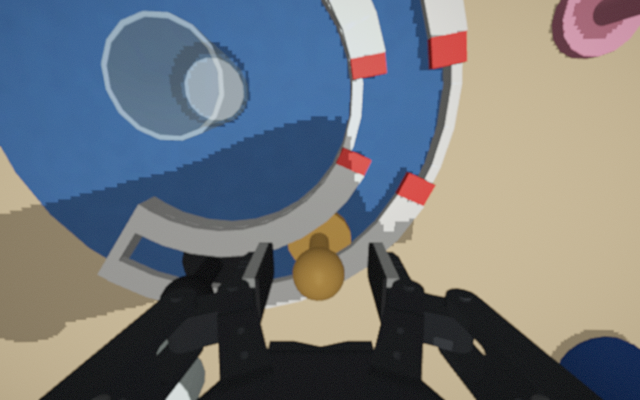

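```bash
python3 -m handwheel '[[[0,0,0],[0,0,0],1],[[0,0,0],[0,0,0],1],[[0,0,0],[0,0,0],1],[[0,0,0],[0,0,0],1],[[0,0,0],[0,0,0],1],[[0,0,0],[0,0,0],1]]' 40
python3 - <<'E'
from m import *
import pickle
w1=pickle.load(open('w1.pkl','rb')); v=cam('wrist'); f=v[0]['frame']
hsv=cv2.cvtColor(f,cv2.COLOR_RGB2HSV).astype(int)
m=(((hsv[...,0]<8)|(hsv[...,0]>172))&(hsv[...,1]>150)).astype(np.uint8); m[210:]=0;m[:,:330]=0;m[:,475:]=0
n,l,s,c=cv2.connectedComponentsWithStats(m)
P=np.array([c[i] for i in range(1,n) if s[i][4]>60]); print(P.round(1).tolist(),onz(v,P,.021).round(4).tolist())
P1=np.array([[371.4,87.6],[338.8,94],[333.5,134.8],[361.7,147.6]])
model=lambda p:np.array([[p[0]+r*np.cos(p[2]+a),p[1]+r*np.sin(p[2]+a),.021] for r in p[3:5] for a in (-p[5],p[5])])
def res(p,sel):
    o=[]
    for vv,Q in sel:
        q=proj(vv,model(p))
        for k in Q: d=q-k; o+=list(d[np.argmin((d**2).sum(1))])
    return np.r_[o,(p[3]-.083)/.001,(p[4]-.1175)/.001,(p[5]-.27)/.02]
for sel in ([(v,P)],[(v,P),(w1,P1)]):
    r=least_squares(res,[.53,.207,-.12,.083,.1175,.27],args=(sel,),x_scale=[.01]*5+[.1]); p=r.x
    print(p.round(4),'cost',round(r.cost,2),'gap',(p[:2]+.1*np.array([np.cos(p[2]),np.sin(p[2])])).round(4))
E
```

```text
t: 4.25
eef_pos: [0.5879, 0.1242, 0.0326]
tool_rot: [0.001, 0.707, 0.707, 0.001]
contact_force: [0.0, -0.3, 6.3]
gripper_width: 0.277
[[444.2, 52.0], [366.3, 67.6], [351.2, 161.4], [412.5, 188.6]] [[0.6483, 0.2274, 0.021], [0.6109, 0.2207, 0.021], [0.605, 0.1743, 0.021], [0.6398, 0.1589, 0.021]]
[ 0.5307  0.207  -0.1221  0.0815  0.1191  0.2926] cost 3.45 gap [0.63   0.1948]
[ 0.5307  0.207  -0.1218  0.0815  0.1191  0.2925] cost 3.56 gap [0.63   0.1948]
```

```bash
python3 -m handwheel '[[[0,0,0],[0,0,0],0.1],[[0,0,0],[0,0,0],0.1],[[0,0,2],[0,0,0],0.1],[[0,0,4],[0,0,0],0.1],[[0,0,4],[0,0,0],1],[[0,0,4],[0,0,0],1],[[0,0,4],[0,0,0],1],[[0,0,4],[0,0,0],1],[[0,0,4],[0,0,0],1],[[0,0,4],[0,0,0],1]]' 40
```

```text
t: 5.13
eef_pos: [0.5868, 0.124, 0.0271]
tool_rot: [-0.0, 0.707, 0.707, -0.0]
contact_force: [0.8, 0.7, -2.3]
gripper_width: 0.275
```

```bash
python3 -m handwheel '[[[3,4,0],[0,0,0],1],[[6.3,8.1,0],[0,0,0],1],[[13.4,15.7,0],[0,0,0],1],[[21.3,22.6,0],[0,0,0],1],[[29.9,28.6,0],[0,0,0],1],[[39.1,33.7,0],[0,0,0],1],[[48.7,37.8,0],[0,0,0],1],[[58.7,40.8,0],[0,0,0],1],[[66,42.5,0],[0,0,0],1],[[71,43,0],[0,0,0],1],[[71,43,0],[0,0,0],1],[[71,43,0],[0,0,0],1],[[71,43,0],[0,0,0],1]]' 40
python3 - <<'E'
from h import *
v=cam('wrist'); save(v,'w3.png'); print(readout.get_obs()['eef_pos'])
E
```

```text
t: 6.22
eef_pos: [0.6298, 0.1942, 0.0272]
tool_rot: [0.0, 0.707, 0.707, -0.0]
contact_force: [0.6, -0.5, -2.7]
gripper_width: 0.278
[0.62988255 0.19396167 0.0272686 ]
```

View pics/w3.png

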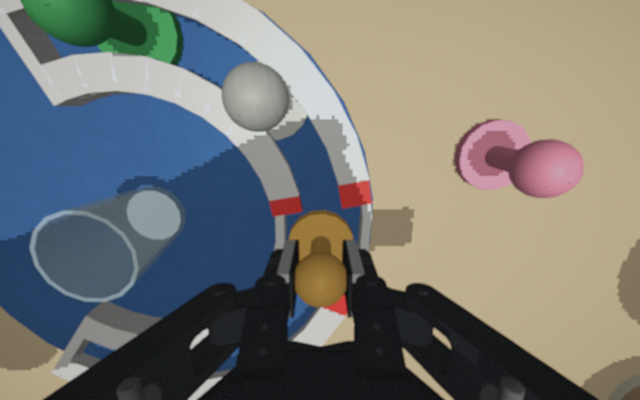

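```bash
python3 -m handwheel '[[[0,0,-3],[0,0,0],1],[[0,0,-8],[0,0,0],1],[[0,0,-15],[0,0,0],1],[[0,0,-25],[0,0,0],1],[[0,0,-40],[0,0,0],1],[[0,0,-60],[0,0,0],1],[[0,0,-85],[0,0,0],1],[[0,0,-110],[0,0,0],1],[[0,0,-135],[0,0,0],1],[[0,0,-155],[0,0,0],1],[[0,0,-165],[0,0,0],1],[[0,0,-170],[0,0,0],1],[[0,0,-170],[0,0,0],1],[[0,0,-170],[0,0,0],1]]' 40
python3 - <<'E'
from h import *
v=cam('side'); save(v,'s4.png')
cv2.imwrite('pics/s4c.png',cv2.resize(v[0]['frame'][110:380,210:450,::-1],None,fx=2.2,fy=2.2)); print(readout.get_obs()['gripper_width'])
E
```

```text
t: 7.43
eef_pos: [0.6294, 0.1948, 0.1964]
tool_rot: [-0.0, 0.707, 0.707, -0.001]
contact_force: [-0.8, -0.2, -3.0]
gripper_width: 0.276
0.2777961104376669
```

View pics/s4c.png

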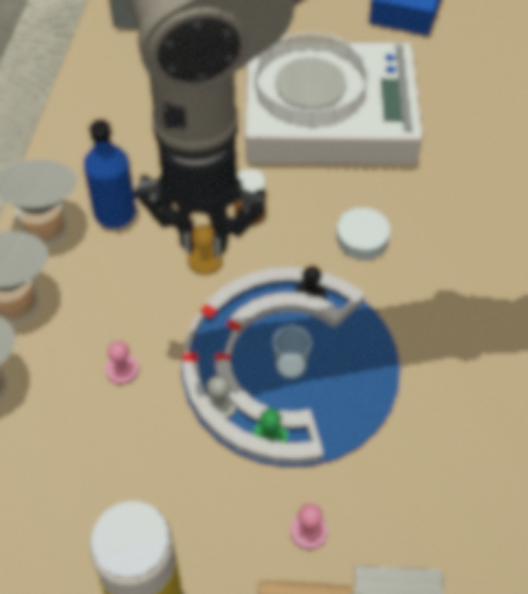

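```bash
python3 -m handwheel '[[[-8,-8,0],[0,0,0],1],[[-25,-25,0],[0,0,0],1],[[-50,-45,0],[0,0,0],1],[[-80,-60,0],[0,0,0],1],[[-110,-70,0],[0,0,0],1],[[-140,-70,0],[0,0,0],1],[[-170,-70,0],[0,0,0],1],[[-200,-70,0],[0,0,0],1],[[-230,-70,0],[0,0,0],1],[[-260,-70,0],[0,0,0],1],[[-290,-70,0],[0,0,0],1],[[-320,-70,0],[0,0,0],1],[[-350,-70,0],[0,0,0],1],[[-380,-70,0],[0,0,0],1],[[-410,-70,0],[0,0,0],1],[[-435,-70,0],[0,0,0],1],[[-455,-70,0],[0,0,0],1],[[-465,-70,0],[0,0,0],1],[[-465,-70,0],[0,0,0],1],[[-465,-70,0],[0,0,0],1]]' 40
python3 - <<'E'
from h import *
import pickle
v=cam('wrist'); save(v,'w5.png'); pickle.dump(v,open('w5.pkl','wb')); print(readout.get_obs()['eef_pos'])
for r in viewer.outline_of(v[0],'pan')[:2]: print(r['rect'],r['score'])
E
```

```text
t: 9.15
eef_pos: [0.5596, -0.2691, 0.1962]
tool_rot: [-0.001, 0.707, 0.707, -0.0]
contact_force: [0.4, -0.0, -2.6]
gripper_width: 0.278
[ 0.56007948 -0.26799337  0.19650219]
[279.9, 117.0, 288.1, 234.0] 0.84
```

View pics/w5.png

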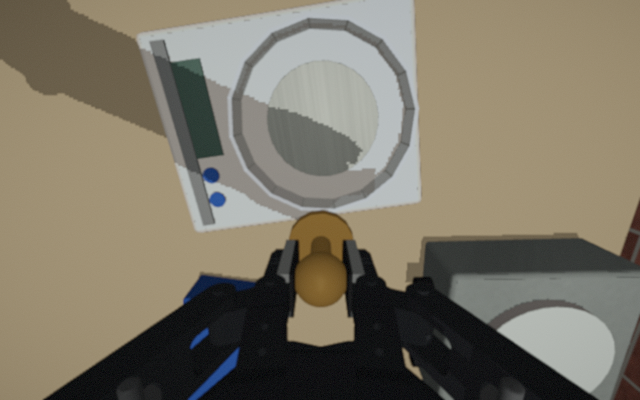

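```bash
python3 - <<'E'
from h import *
import pickle
v=pickle.load(open('w5.pkl','rb'))
a=onz(v,[[267,118],[378,118],[322,60],[322,177]],.075); print(a.round(4),a[:2].mean(0),a[2:].mean(0),np.linalg.norm(a[0]-a[1]),np.linalg.norm(a[2]-a[3]))
b=onz(v,[[234,112],[413,106],[318,20],[326,206]],.095); print(b.round(4),b[:2].mean(0),b[2:].mean(0),np.linalg.norm(b[0]-b[1]),np.linalg.norm(b[2]-b[3]))
print(onz(v,[[138,36],[414,0],[420,201],[197,231]],.064).round(3))
E
```

```text
[[ 0.5123 -0.199   0.075 ]
 [ 0.6109 -0.1991  0.075 ]
 [ 0.5611 -0.1525  0.075 ]
 [ 0.5613 -0.2526  0.075 ]] [ 0.56163176 -0.19904515  0.075     ] [ 0.56121457 -0.20251263  0.075     ] 0.09857884628360558 0.10010984834665938
[[ 0.4894 -0.1939  0.095 ]
 [ 0.6348 -0.1893  0.095 ]
 [ 0.558  -0.1287  0.095 ]
 [ 0.5649 -0.2748  0.095 ]] [ 0.56206221 -0.19162665  0.095     ] [ 0.56145326 -0.20173356  0.095     ] 0.1454712743133027 0.14622809832382994
[[ 0.405 -0.133  0.064]
 [ 0.637 -0.107  0.064]
 [ 0.66  -0.28   0.064]
 [ 0.431 -0.313  0.064]]
```

```bash
python3 -m handwheel '[[[15,0,0],[0,0,0],1],[[35,1,0],[0,0,0],1],[[55,1.5,0],[0,0,0],1],[[65,1.5,0],[0,0,0],1],[[67.5,1.5,5],[0,0,0],1],[[67.5,1.5,15],[0,0,0],1],[[67.5,1.5,30],[0,0,0],1],[[67.5,1.5,45],[0,0,0],1],[[67.5,1.5,60],[0,0,0],1],[[67.5,1.5,73],[0,0,0],1],[[67.5,1.5,83],[0,0,0],1],[[67.5,1.5,90],[0,0,0],1],[[67.5,1.5,94],[0,0,0],1],[[67.5,1.5,96],[0,0,0],1],[[67.5,1.5,97],[0,0,0],1],[[67.5,1.5,97],[0,0,0],1],[[67.5,1.5,97],[0,0,0],1]]' 40
python3 - <<'E'
from h import *
v=cam('wrist'); save(v,'w6.png'); print(readout.get_obs())
E
```

```text
t: 10.67
eef_pos: [0.5619, -0.2026, 0.1009]
tool_rot: [0.0, 0.707, 0.707, 0.0]
contact_force: [0.5, -0.8, -2.9]
gripper_width: 0.279
{'t': 10.7167, 'q': array([ 0.17014291,  0.5015504 ,  0.09384113,  1.86201337, -0.06417271,
        0.77972284,  0.29809388]), 'joint_vel': array([ 0.00010977,  0.000516  , -0.00105155,  0.00241721, -0.00087688,
        0.00074627, -0.00120146]), 'joint_torque': array([ 2.84098636e-02, -5.56707394e+01,  2.76932448e+00, -2.26598364e+01,
        1.20483091e-02, -3.95954148e-04,  6.45572545e-04]), 'eef_pos': array([ 0.56195452, -0.20262088,  0.1009255 ]), 'tool_rot': array([5.03952609e-04, 7.07106400e-01, 7.07106911e-01, 3.18461523e-04]), 'contact_force': array([ 0.45706606, -0.27316784, -2.134347  ]), 'torque': array([0.05217439, 0.0730073 , 0.01143258]), 'gripper_width': 0.2789665495423239}
```

View pics/w6.png

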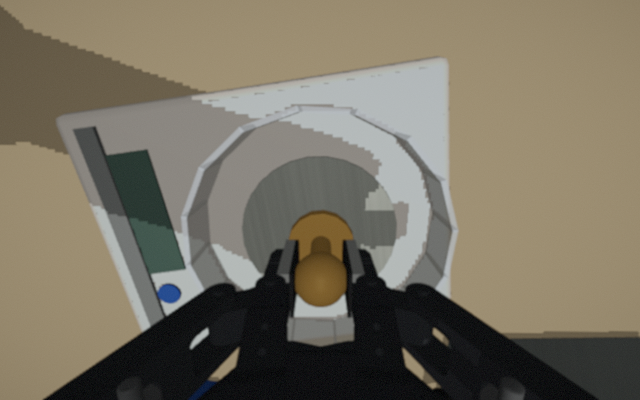

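```bash
python3 -m handwheel '[[[0,0,1],[0,0,0],1],[[0,0,2],[0,0,0],1],[[0,0,2.5],[0,0,0],1],[[0,0,3],[0,0,0],1],[[0,0,3.5],[0,0,0],1],[[0,0,4],[0,0,0],1],[[0,0,4],[0,0,0],1],[[0,0,4],[0,0,0],1]]' 40
python3 - <<'E'
from h import *
v=cam('wrist'); print(proj(v,[[.5615,-.2025,.075],[.5615,-.1525,.075]]).round(1),readout.get_obs()['contact_force'],readout.get_obs()['eef_pos'])
E
```

```text
t: 11.38
eef_pos: [0.5615, -0.2025, 0.0962]
tool_rot: [-0.0, 0.707, 0.707, -0.0]
contact_force: [0.4, 0.7, -2.4]
gripper_width: 0.28
[[319.9 238. ]
 [319.9 158.6]] [-0.25563186  0.27904582 -2.00540537] [ 0.56151765 -0.20248149  0.09628703]
```

```bash
python3 -m handwheel '[[[0,0,0.5],[0,0,0],1],[[0,0,0.5],[0,0,0],1],[[0,0,1],[0,0,0],1],[[0,0,1],[0,0,0],1]]' 40; python3 -m handwheel '[[[0,0,0.5],[0,0,0],1],[[0,0,0.5],[0,0,0],1],[[0,0,0.5],[0,0,0],1]]' 40
```

```text
t: 11.77
eef_pos: [0.5618, -0.2025, 0.0958]
tool_rot: [0.0, 0.707, 0.707, 0.0]
contact_force: [-0.5, 0.4, 4.4]
gripper_width: 0.28
t: 12.02
eef_pos: [0.5619, -0.2025, 0.0958]
tool_rot: [0.0, 0.707, 0.707, 0.0]
contact_force: [-1.5, 1.2, 8.4]
gripper_width: 0.28
```

```bash
python3 -m handwheel '[[[0,0,-0.8],[0,0,0],1],[[0,0,-0.8],[0,0,0],0.35],[[0,0,-0.8],[0,0,0],0.2],[[0,0,-0.8],[0,0,0],0],[[0,0,-0.8],[0,0,0],-0.1],[[0,0,-0.8],[0,0,0],-0.1],[[0,0,-0.8],[0,0,0],-0.1],[[0,0,-0.8],[0,0,0],-0.1]]' 20
python3 - <<'E'
from h import *
v=cam('wrist'); save(v,'w7.png'); print(readout.get_obs()['contact_force'])
E
```

```text
t: 12.68
eef_pos: [0.5615, -0.2025, 0.0955]
tool_rot: [-0.0, 0.707, 0.707, -0.0]
contact_force: [-0.2, -1.0, -0.1]
gripper_width: 0.552
[ 0.9182299  -0.9542718  -0.06855828]
```

View pics/w7.png

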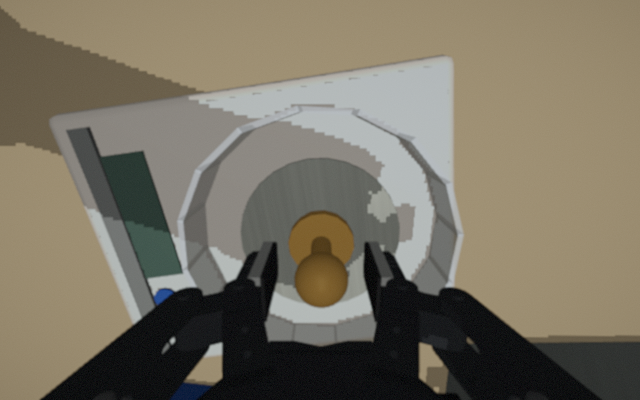

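The fingers are clear on both sides: the knob is at (320,280), with the pads near x 270 and 370. The foot stands on the pan. I'll go straight up, then do a final check.

```bash
python3 -m handwheel '[[[0,0,-5],[0,0,0],-0.1],[[0,0,-15],[0,0,0],-0.1],[[0,0,-30],[0,0,0],-0.1],[[0,0,-50],[0,0,0],-0.1],[[0,0,-75],[0,0,0],-0.1],[[-20,0,-95],[0,0,0],-0.1],[[-45,0,-105],[0,0,0],-0.1],[[-65,0,-110],[0,0,0],-0.1],[[-70,0,-110],[0,0,0],-0.1],[[-70,0,-110],[0,0,0],-0.1],[[-70,0,-110],[0,0,0],-0.1]]'
python3 - <<'E'
from h import *
s=cam('side'); w=cam('wrist'); 
a=cv2.resize(s[0]['frame'][110:380,210:450],None,fx=1.48,fy=1.48); b=w[0]['frame'][:,100:540]
cv2.imwrite('pics/f8.png',np.hstack([a[:399],b[:399]])[:,:800,::-1])
print(proj(w,[[.5615,-.2025,.079],[.5615,-.2025,.119]]).round(1))
E
```

```text
t: 13.65
eef_pos: [0.5614, -0.2715, 0.2055]
tool_rot: [-0.0, 0.707, 0.707, 0.0]
contact_force: [0.9, 1.3, -0.5]
gripper_width: 0.548
[[320.2 120. ]
 [320.2 121.7]]
```

View pics/f8.png

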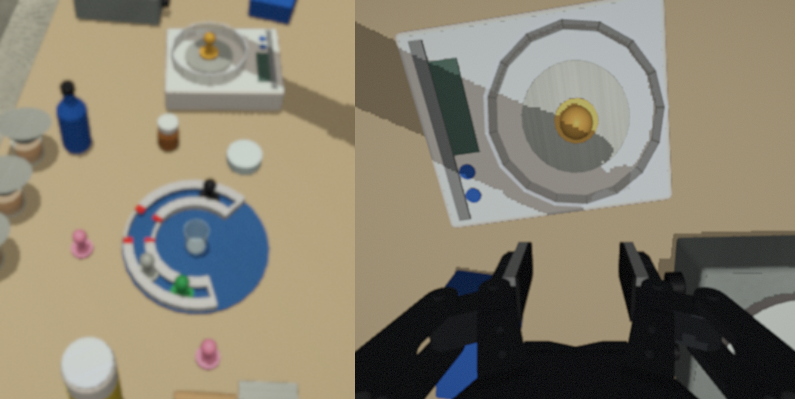

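The brass weight stands upright in the middle of the pan: knob at crop pixel (575,122), pan centre about (576,116). The other three are still in the track and the bystanders look undisturbed.

```bash
python3 -c "
from station import bot; print(bot.hand_in())"
```

```text
the job is handed in; nothing more can be done
None
```

The brass weight is standing upright in the middle of the balance pan, released, and I've handed the job in at about 14 s of the 51 s allowed. The hand-in reports no verdict.

- **Slide and lift:** I gripped the knob and slid the weight along the arc from about -50 deg to the exit gap. The TCP stopped within about 1 mm of the gap I had measured. I then lifted it straight out and carried it to the balance.
- **Placing:** It touched the pan lightly, with at most 8 N at the wrist, and I let go.
- **Regrasp:** The first grip was a little high on the knob, with 6 N upward on the tool. I opened, lowered 4 mm and gripped again before sliding.
- **Last checks:** The final wrist and side pictures show the weight upright and within a few mm of the pan centre. The steel, black and green weights are still in the track, well clear of the gap. The bystanders in view look undisturbed and the gripper is clear. I judged this by eye and did not re-measure the other weights or the bystanders.
- **Disagreements:** The two fixed cameras' network outlines for the pan differed by several centimetres, so I used the wrist picture, where the pan measured 99–100 mm across as it should. The gap came out within 2 mm from the wrist and the fixed cameras.

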